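# Pulse the solder-paste mixer with its bayonet lid

## Task

Switch the solder-paste mixer on: press its green start button fully down and let it come back up. Then take the grey lid off the blue mat, set it down into the mixer's bowl with its two orange lugs through the two slots of the bright metal rim, and twist it clockwise (seen from above) against the spring to the yellow pulse marks, half-way to the lock - never on into the lock click at the red marks. The mixer only pulses while the lid is kept there, so hold it and finish while still holding it; leave the other things on the bench where they lie.

Things in the scene. Friction and masses are not known exactly. Their poses are not given: they have to be found in the camera images.
- mixer: White paste mixer, 215 x 150 mm, deck 75 mm high, fixed. A dark grey bowl, 118 mm across, stands on the deck up to 135.5 mm. Origin on the bowl's axis at the bench surface; x points away from the front (control deck and button on the -x side, front edge at x = -140 mm), z up. The rim's two slots lie on the mixer's x axis.
- mouth (a point): Centre of the bowl's mouth, level with the bright metal rim's top, 135.5 mm above the bench; axes as the mixer. Round opening 90 mm; slots at +x and -x, 29 mm wide, out to 55 mm from the axis. Ledge for the lugs: 13.5 mm below the rim's top; rim 5 mm thick. Clockwise of each slot (from above) a yellow pulse mark is centred 40 degrees on, a red lock mark 80 degrees on.
- start (a joint): Travel of the start button in m: 0 up, 0.006 fully down. It springs back; about 5 N holds it fully down.
- start_top (a point): Top of the green start button: 24 mm across, standing 10 mm proud of a dark collar 40 mm across, on the mixer's front deck 105 mm from the bowl's axis. Pressed straight down; its top is 97 mm above the bench when up.
- pulse_ring (a joint): Turn (rad) of the hidden sprung ring that the lid's lugs push: 0 at rest, growing as the seated lid is twisted clockwise from above. The lid's first 0.12 rad is free play: lid twist = value + 0.12. 0.58 is the yellow pulse mark (half-way), the lock's detent starts at 1.0, clicked home is 1.28. Spring torque 0.04 Nm at rest, 0.09 Nm half-way: a lid let go there turns back.
- lid_grip (a point): Centre of the lid's black bar handle, half-way up. The bar lies along this point's x: 62 mm long, 16 mm thick (y), 30 mm high. The lid's flat top is 15 mm below this point, its underside 45 mm, the undersides of its lugs 35 mm. Both ways round are alike. Seated in the bowl (lugs on the ledge) this point is 157 mm above the bench, 21.5 mm above the rim's top.
- lid: The grey lid, 180 g, 82 mm across; origin at the centre of its underside, z up. Two orange lugs stand out at +x and -x, in line with the bar: 20 mm wide, 6 mm thick, out to 49.5 mm from the axis. The foot below the lugs tapers to 68 mm as a lead-in.
- spare_jar: White paste jar with a black cap, 39 mm across, 32 mm high, on the blue mat; leave alone. Origin under its centre.
- spatula: Paste spatula with a red handle, 120 mm long, lying on the blue mat; leave alone. Origin under its middle.
- workmat: Blue silicone mat, 240 x 200 mm, 4 mm thick, fixed; the lid, the spare jar and the spatula lie on it. Origin under its centre.
- screwdriver: Screwdriver with a yellow handle, 170 mm long, lying on the bench; leave alone.
- brush: Black cleaning brush, 170 mm long, lying on the bench; leave alone.
- ipa_bottle: Bottle with a blue label and a red cap, 60 mm across, 160 mm high; leave alone. Origin under its centre.
- drive: Flat aluminium drive, 100 x 70 x 7 mm, lying on the bench; leave alone.
- screw_tray: Dark open screw tray, 110 x 160 x 25 mm; leave alone.
Mind the look-alikes: they are no part of the job. Of the things like the lid, leave any that is purple; of the rest the smaller one is meant.

How it is judged (in metres and radians):
On the way, in this order (a step that is already met when the one before it is completed fails the run):
1. the start button is pressed fully down (value of joint start above 0.0052 m), for 0.03 s.
2. the start button is let back up (value of joint start below 0.001 m), for 0.05 s.
3. the lid sits in the bowl with its lugs down through the slots (horizontal distance between lid_grip and mouth below 0.006 m and z of lid_grip in the frame of mouth below 0.026 m and angle between lid_grip's own z axis and vertical below 0.1 rad), for 0.1 s.
At the end, for the whole second after the job is handed in: The button is up again after its press; the lid sits level on its lugs in the bowl (6 mm), twisted clockwise so that the ring stands still at 0.38 to 0.80 rad (yellow marks, half-way to the lock, about 12 degrees either way), and the fingers still hold it there (all of step 3 and z of lid_grip in the frame of mouth above 0.017 m and value of joint pulse_ring between 0.38 and 0.8 rad and angle between the x axis of lid_grip and the x axis of mouth, either way round between 0.44 and 0.98 rad and velocity of joint pulse_ring between -0.1 and 0.1 rad/s and contact force between the fingers and lid above 1 N and value of joint start below 0.001 m); the arm keeps its last pose, push and grip.
It fails at once if the lid is twisted on into the lock click (value of joint pulse_ring above 1.08 rad).
It fails at once if one of the other things on the bench is pushed or carried from its place (distance of any of spare_jar, spatula, screwdriver, brush, ipa_bottle, drive, screw_tray from where it was at the start of the episode above 0.03 m).
It also fails if it takes over 54 s, if anything falls off the work surface, if the arm or the gripper's body presses on something with over 40 N, if the wrist force passes 120 N, or if a joint passes its speed limit or range.

## Robot

A 6-joint arm with a two-finger parallel gripper is mounted at the origin on the work surface. World frame = base frame: x ahead of the robot, y to its left, z up, the work surface at z = 0. Lengths are in mm, angles in rad, forces in N, time in s.
With the tool pointing down it reaches from about 275 to 1000 mm from the base axis. Payload 8.4 kg.
Tool frame: the origin (TCP) lies between the finger pads; the fingertips stand 22 mm ahead of it and the grasp point (between the pads) lies 3 mm ahead of it; z points along the fingers, y is the line along which they close (so a half turn about z gives the same grasp; the last joint's range is limited). The gripper opens to 85 mm and grips with 20 to 120 N. Pads are 22 mm wide; open, the fingers measure 114 mm over their backs; the gripper's body (76 mm by 85 mm) begins 54 mm behind the grasp point. The pads swing forward as they close: fully open they stand 13 mm farther back than shut.
Start: joints at [1.299, 0.353, 1.633, -0, 1.155, -0.002], TCP at [166.585, 602.393, 253.281] pointing down, gripper open.
Joint ranges: [-2.63, 2.63], [-0.92, 2.1], [0.06, 2.66], [-1.3, 4.44], [0, 2.69], [-3.02, 3.02]. Speed limits (rad/s): [2.22, 2.22, 2.79, 3.14, 3.14, 3.14].

## Interface

Orientations are given as [roll, pitch, yaw] about the fixed x, y, z axes, in that order (R = Rz(yaw) Ry(pitch) Rx(roll)).
In Python, from rig import r, grab_frame gives the robot as it stands.
- The arm moves only by the shell command python3 -m inch 'ROWS' [FORCE]. ROWS is JSON, a list of rows, each a list of 7 numbers: the turn, a rotation vector about the tool's x, y, z as a fraction of full scale, then the shift along the tool's x, y, z as a fraction of full scale, then the closure, from 0 (fully open) to 1 (shut). In form: [[rx, ry, rz, dx, dy, dz, fingers], ...]. A call has 1 to 8 rows; each row shifts and turns the commanded pose from where the row before left it, along the tool's axes as they then stand; what a row does not reach is not made up. Full scale, the value 1, is 2.5 cm for a shift and pi rad for a turn. A row lasts 1/12 s, in which the tool goes at most 41.7 mm and 7.16 degrees, less where a joint would pass 70% of its speed; a pose out of reach is approached as far as the arm can. A call with a number of a shift or a turn outside -1 to 1 is refused whole. A call with a gripper value outside its range is refused whole. The fingers move at their own pace and stop on an object; FORCE is the grip in N (left out, the last holds). Time passes only in rows, so rows that do not move let the fingers close. It gives the time, the measured TCP pose, the force, the opening and the grip force at its end, in the units of the state.
- r.sense(): the state, without advancing time (a new reading comes with each control period).
- grab_frame(name): name is "scene" or "top"; returns a dict with "pixels" (400x640x3 uint8, red, green, blue), "z_map" (400x640 float32, mm along the optical axis (not along the pixel's ray), 0 where there is no reading), "vertical_fov" (degrees; the focal length in pixels is half the picture's height over the tangent of half this angle, whatever the lens; pixels are square), "cx", "cy" (the principal point, pixels), "cam_to_world" (4x4, takes a point from camera to world coordinates). Camera axes: x right, y down, z forward; pixel columns grow to the right and rows downward; lengths in mm; the calibration is good to about 2 mm. A picture is of the moment at which its call begins.
- r.sign_off(): hands the job in; it is judged then, once.
The state is a dict: "clock": time; "qpos": joint angles; "qvel": joint speeds; "joint_efforts": joint torques, N m; "eef_pos": TCP position; "tcp_rot": TCP orientation; "contact_force": force on the tool from outside, world axes, zero at the start; "wrist_torque": the same for the moment, N m; "opening": opening from 0.0 (shut) to 1.0 (fully open); "grasp_force": force on a finger pad.
Only numpy, scipy, OpenCV 4.12 (cv2) and the standard library are available. Lean on these libraries where they do the work, as an engineer would, in place of code of your own. Each camera call takes 0.05 s, during which the arm holds its last target. There are 200 camera calls.

## Working session

There is one attempt and no reset: what is moved stays moved. The work goes in short steps, Python scripts to look and compute and a shell command to move; the robot and the scene stay as the last step left them, time stands still between calls to the robot, and variables do not carry over. Pictures are saved under pics/ and viewed, at most 10 in all, crops included, and the job is handed in when it is done.

```bash
ls; mkdir -p pics; cat > h.py <<'E'
import numpy as np, cv2
from rig import r, grab_frame
def K(f):
    h,w=f["z_map"].shape; fl=h/2/np.tan(np.radians(f["vertical_fov"])/2); return fl,f["cx"],f["cy"]
def cloud(f):
    fl,cx,cy=K(f); v,u=np.mgrid[:f["z_map"].shape[0],:f["z_map"].shape[1]]; z=f["z_map"]
    P=np.stack([(u-cx)/fl*z,(v-cy)/fl*z,z,np.ones_like(z)],-1)@np.array(f["cam_to_world"]).T
    return P[...,:3]
def ray(f,u,v,zw):
    fl,cx,cy=K(f); T=np.array(f["cam_to_world"]); d=T[:3,:3]@np.array([(u-cx)/fl,(v-cy)/fl,1]); o=T[:3,3]
    return o+d*(zw-o[2])/d[2]
E
python3 - <<'E'
from h import *
import pickle
for n in("scene","top"):
    f=grab_frame(n); pickle.dump(f,open(n+"0.pkl","wb")); cv2.imwrite(f"pics/{n}0.png",f["pixels"][...,::-1])
    print(n,f["vertical_fov"],f["cx"],f["cy"],np.round(f["cam_to_world"],3))
s=r.sense();print(s)
E
```

```text
pics
scene 55.22272303309212 320.0223434325703 198.15862328387453 [[ 2.770000e-01  7.150000e-01 -6.420000e-01  1.243765e+03]
 [ 9.610000e-01 -2.060000e-01  1.860000e-01 -2.003650e+02]
 [ 1.000000e-03 -6.680000e-01 -7.440000e-01  9.570070e+02]
 [ 0.000000e+00  0.000000e+00  0.000000e+00  1.000000e+00]]
top 49.03465785052946 317.68408744866946 204.02685588244475 [[ 2.400000e-02 -9.880000e-01  1.510000e-01  3.628490e+02]
 [-1.000000e+00 -2.400000e-02  5.000000e-03 -8.810000e+00]
 [-1.000000e-03 -1.510000e-01 -9.880000e-01  1.283904e+03]
 [ 0.000000e+00  0.000000e+00  0.000000e+00  1.000000e+00]]
{'clock': 0.1, 'qpos': array([ 1.29862101e+00,  3.53602376e-01,  1.63404295e+00,  6.51128741e-06,
        1.15521634e+00, -2.37358825e-03]), 'qvel': array([ 0.00123763, -0.00126719, -0.00018465, -0.00162111,  0.00051027,
       -0.00029244]), 'joint_efforts': array([ 9.73922142e-04, -6.06356120e+01, -3.42819893e+01, -1.20267978e-04,
        3.95841314e-03, -4.79813070e-05]), 'eef_pos': array([166.46335033, 602.01277054, 252.62926728]), 'tcp_rot': array([-3.14032366e+00, -8.96582197e-06,  2.87178828e+00]), 'contact_force': array([-0.33913801,  0.09273462,  0.55243226]), 'wrist_torque': array([-0.0212053 ,  0.00300621,  0.01669408]), 'grasp_force': 0.0, 'opening': 1.006163541150062}
```

View pics/top0.png

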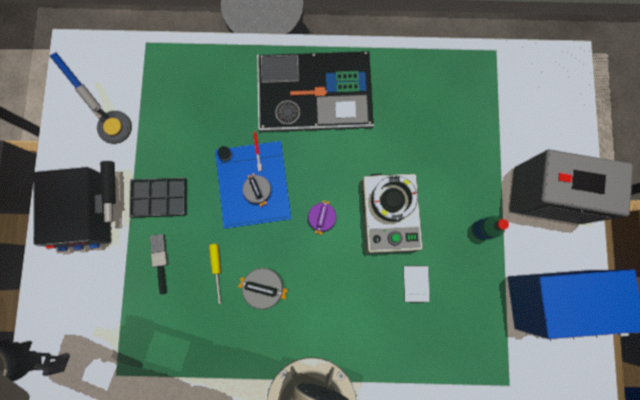

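View pics/scene0.png

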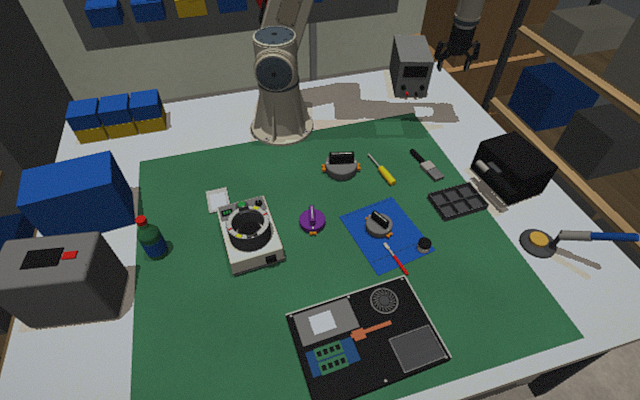

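Top view: the lid candidates are the purple lid (322,216), the large grey lid on the bench (263,289) and the small grey lid on the blue mat (257,189). I choose the one on the mat. The mixer bowl is at (394,199) and the green button at (396,238).

```bash
cat > m.py <<'E'
from h import *
import pickle
def blobs(f,mask,box,zlo,zhi,P,mn=4):
    m=np.zeros(mask.shape,np.uint8); u0,v0,u1,v1=box
    m[v0:v1,u0:u1]=mask[v0:v1,u0:u1]; m&=((P[...,2]>zlo)&(P[...,2]<zhi)).astype(np.uint8)
    n,l,s,c=cv2.connectedComponentsWithStats(m)
    return [(s[i,4],np.round(c[i],1),np.round(np.median(P[l==i],0),1)) for i in range(1,n) if s[i,4]>=mn]
E
python3 - <<'E'
from m import *
for n,lb,mb in(("top",(235,165,280,215),(358,168,428,258)),("scene",(355,200,400,245),(210,185,290,280))):
    f=pickle.load(open(n+"0.pkl","rb")); P=cloud(f); hsv=cv2.cvtColor(f["pixels"],cv2.COLOR_RGB2HSV); H,S,V=[hsv[...,i].astype(int) for i in range(3)]
    org=(H>5)&(H<20)&(S>120)&(V>80); grn=(H>50)&(H<85)&(S>120)&(V>60); red=((H<5)|(H>174))&(S>120)&(V>60); yel=(H>20)&(H<35)&(S>110)&(V>100)
    print(n,"lug",blobs(f,org,lb,5,60,P,2))
    g=f["pixels"].astype(int).max(-1)<55
    print("bar",blobs(f,g,lb,30,75,P))
    u0,v0,u1,v1=lb; Q=P[v0:v1,u0:u1].reshape(-1,3); t=Q[(Q[:,2]>52)&(Q[:,2]<75)]
    print("top pts",len(t),t.mean(0),np.percentile(Q[:,2],[5,50,90,99])); 
    if len(t)>5: w=np.linalg.eigh(np.cov(t[:,:2].T)); print(w, np.degrees(np.arctan2(w[1][1,1],w[1][0,1])))
    print("green",blobs(f,grn,mb,60,130,P)); print("yel",blobs(f,yel,mb,100,160,P,2)); print("red",blobs(f,red,mb,100,160,P,2))
    u0,v0,u1,v1=mb; Q=P[v0:v1,u0:u1].reshape(-1,3); t=Q[(Q[:,2]>130)&(Q[:,2]<142)]
    c,rad=cv2.minEnclosingCircle(t[:,:2].astype(np.float32)); print("rim",len(t),c,rad,t[:,2].mean())
    d=Q[(Q[:,2]>68)&(Q[:,2]<80)]; print("deck",len(d),cv2.minAreaRect(d[:,:2].astype(np.float32)))
f=pickle.load(open("top0.pkl","rb"))["pixels"][...,::-1]
a=cv2.resize(f[165:215,230:290],None,fx=6,fy=6,interpolation=2);b=cv2.resize(f[165:260,355:430],None,fx=5,fy=5,interpolation=2)
o=np.zeros((475,735+0,3),np.uint8);o[:300,:360]=a;o[:475,360:735]=b;cv2.imwrite("pics/crop1.png",o)
E
```

```text
top lug [(np.int32(17), array([262.5, 202.9]), array([555.4, 159.7,  19.6]))]
bar [(np.int32(11), array([259.1, 196.2]), array([568.3, 163.3,  62.1]))]
top pts 129 [592.66679565 176.69221349  62.64443161] [-0.11313243  5.20257607 35.51664303 66.23766694]
EighResult(eigenvalues=array([ 22.52837372, 337.07675898]), eigenvectors=array([[ 0.42448555, -0.90543471],
       [-0.90543471, -0.42448555]])) -154.88189513215715
green [(np.int32(52), array([395.5, 237.5]), array([ 457.9, -215.8,   96.3])), (np.int32(42), array([411.7, 236.8]), array([ 462. , -264.3,   77. ]))]
yel [(np.int32(19), array([406.3, 181.7]), array([ 603.9, -237.6,  135.3])), (np.int32(18), array([383.9, 212.1]), array([ 521.4, -178.6,  135.2]))]
red [(np.int32(2), array([414. , 192.5]), array([ 575.8, -258.6,  134.4]))]
rim 595 (561.7532348632812, -207.2526397705078) 59.84598159790039 135.21142637309455
deck 2317 ((529.0869140625, -210.16070556640625), (214.44436645507812, 150.2603759765625), 4.096679210662842)
scene lug [(np.int32(2), array([366. , 218.5]), array([558.8, 148.7,  21.4])), (np.int32(20), array([388.5, 2
[... 394 characters left out ...]
      [-0.89933302, -0.43726435]])) -154.0705341944706
green [(np.int32(30), array([241. , 203.7]), array([ 457.9, -218.4,   96.9])), (np.int32(25), array([226.2, 212. ]), array([ 461.8, -266.1,   77.8]))]
yel [(np.int32(19), array([255.6, 207.4]), array([ 519.6, -179.4,  136.8])), (np.int32(20), array([238.5, 235.5]), array([ 604. , -239.7,  136.5]))]
red [(np.int32(4), array([264.5, 213.5]), array([ 549.6, -159.5,  137.2])), (np.int32(5), array([229.6, 228.6]), array([ 575.4, -258.5,  138.1]))]
rim 512 (563.5321655273438, -208.75831604003906) 61.117801666259766 135.64801764696495
deck 1302 ((531.6443481445312, -210.764404296875), (219.62689208984375, 149.76585388183594), 4.300014972686768)
```

View pics/crop1.png

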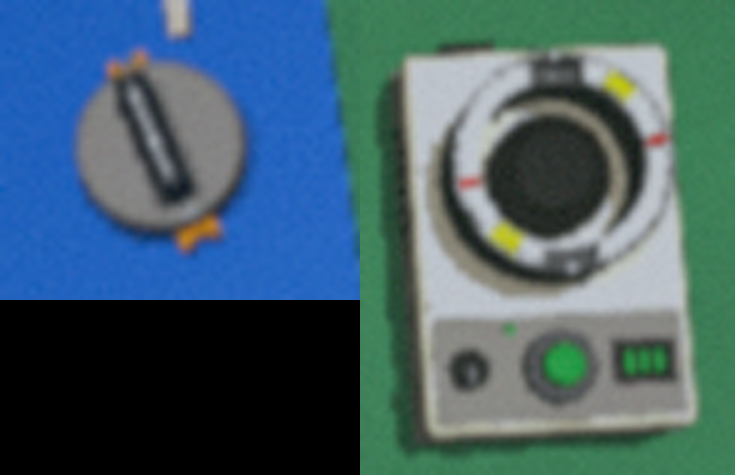

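The crop confirms the small grey lid on the mat: its bar lies at about 25° and its orange lugs are at (262,203) and near (252,176). The mixer's yellow marks agree with a yaw of about 4.3° and a bowl axis of (562.5, -208). I'm going to the button first, with the tool turned to yaw 180°.

```bash
python3 -m inch '[[0,0,-0.0288,0,0,0,1],[0,0,-0.0288,0,0,0,1],[0,0,-0.0288,0,0,0,1],[0,0,0,-0.353,-1,0,1],[0,0,0,-0.353,-1,0,1],[0,0,0,-0.353,-1,0,1],[0,0,0,-0.353,-1,0,1],[0,0,0,-0.353,-1,0,1]]' 30
python3 -m inch '[[0,0,0,-0.353,-1,0,1],[0,0,0,-0.353,-1,0,1],[0,0,0,-0.353,-1,0,1],[0,0,0,-0.353,-1,0,1],[0,0,0,-0.353,-1,0,1],[0,0,0,-0.353,-1,0,1],[0,0,0,-0.353,-1,0,1],[0,0,0,-0.353,-1,0,1]]'
python3 -m inch '[[0,0,0,-0.353,-1,0,1],[0,0,0,-0.353,-1,0,1],[0,0,0,-0.353,-1,0,1],[0,0,0,-0.353,-1,0,1],[0,0,0,-0.353,-1,0,1],[0,0,0,-0.353,-1,0,1],[0,0,0,-0.353,-1,0,1],[0,0,0,-0.353,-1,0,1]]'
python3 -m inch '[[0,0,0,-0.353,-1,0,1],[0,0,0,-0.353,-1,0,1],[0,0,0,-0.353,-1,0,1],[0,0,0,-0.353,-1,0,1],[0,0,0,-0.353,-1,0,1],[0,0,0,-0.353,-1,0,1],[0,0,0,0,0,0,1],[0,0,0,0,0,0,1]]'
```

```text
clock: 0.77
eef_pos: [211.0, 476.0, 252.8]
tcp_rot: [-3.141, -0.0, -3.14]
contact_force: [0.3, -0.3, -0.5]
opening: 0.004
grasp_force: 0.0
clock: 1.43
eef_pos: [281.9, 276.2, 253.1]
tcp_rot: [-3.141, -0.0, -3.14]
contact_force: [0.3, -0.1, 0.3]
opening: -0.004
grasp_force: 0.0
clock: 2.1
eef_pos: [352.8, 76.4, 253.2]
tcp_rot: [3.142, 0.0, -3.14]
contact_force: [0.1, -0.5, -0.6]
opening: 0.0
grasp_force: 0.0
clock: 2.77
eef_pos: [405.9, -73.1, 253.0]
tcp_rot: [3.141, -0.001, 3.141]
contact_force: [-0.5, 0.2, 0.4]
opening: -0.004
grasp_force: 0.0
```

```bash
python3 -m inch '[[0,0,0,-0.347,-0.96,0,1],[0,0,0,-0.347,-0.96,0,1],[0,0,0,-0.347,-0.96,0,1],[0,0,0,-0.347,-0.96,0.5,1],[0,0,0,-0.347,-0.96,0.5,1],[0,0,0,-0.347,-0.96,0.5,1],[0,0,0,0,0,1,1],[0,0,0,0,0,1,1]]'
python3 -m inch '[[0,0,0,0,0,1,1],[0,0,0,0,0,0.6,1],[0,0,0,0,0,0,1],[0,0,0,0,0,0,1]]'
```

```text
clock: 3.43
eef_pos: [459.0, -216.3, 165.3]
tcp_rot: [-3.141, 0.001, -3.141]
contact_force: [0.1, 1.1, 0.6]
opening: -0.004
grasp_force: 0.0
clock: 3.77
eef_pos: [457.7, -214.9, 125.4]
tcp_rot: [3.14, -0.002, -3.139]
contact_force: [0.6, -0.1, -0.2]
opening: 0.001
grasp_force: 0.0
```

```bash
python3 -m inch '[[0,0,0,0,0,0.12,1],[0,0,0,0,0,0.12,1],[0,0,0,0,0,0.12,1],[0,0,0,0,0,0.08,1],[0,0,0,0,0,0,1],[0,0,0,0,0,0,1]]'
```

```text
clock: 4.27
eef_pos: [459.0, -216.3, 115.3]
tcp_rot: [-3.141, 0.002, -3.14]
contact_force: [2.8, 1.7, 4.0]
opening: -0.002
grasp_force: 1.7
```

```bash
python3 -m inch '[[0,0,0,0,0,0.08,1],[0,0,0,0,0,0.08,1],[0,0,0,0,0,0,1],[0,0,0,0,0,0,1]]'
```

```text
clock: 4.6
eef_pos: [459.1, -216.4, 112.7]
tcp_rot: [-3.141, 0.002, -3.14]
contact_force: [-2.8, 4.4, 26.0]
opening: -0.001
grasp_force: 13.3
```

```bash
python3 -m inch '[[0,0,0,0,0,-0.5,1],[0,0,0,0,0,-1,1],[0,0,0,0,0,-1,1],[0,0,0,0,0,-1,1],[0,0,0,0,0,-0.6,1],[0,0,0,0,0,0,1],[0,0,0,-0.343,0.98,0,0],[0,0,0,-0.343,0.98,0,0]]'
python3 -m inch '[[0,0,0,-0.343,0.98,0,0],[0,0,0,-0.343,0.98,0,0],[0,0,0,-0.343,0.98,0,0],[0,0,0,-0.343,0.98,0,0],[0,0,0,-0.343,0.98,0,0],[0,0,0,-0.343,0.98,0,0],[0,0,0,0,0,0,0],[0,0,0,0,0,0,0]]'
python3 - <<'E'
from m import *
for n,lb in(("top",(235,165,280,215)),("scene",(355,200,400,245))):
    f=pickle.load(open(n+"0.pkl","rb")); P=cloud(f); u0,v0,u1,v1=lb; Q=P[v0:v1,u0:u1].reshape(-1,3)
    for z0 in (60,62.5):
        t=Q[(Q[:,2]>z0)&(Q[:,2]<70)][:,:2].astype(np.float32); print(n,z0,len(t),t.mean(0),cv2.minAreaRect(t))
    d=Q[(Q[:,2]>31)&(Q[:,2]<37)][:,:2].astype(np.float32); print("disc",len(d),cv2.minEnclosingCircle(d))
g=grab_frame("top");cv2.imwrite("pics/top1.png",g["pixels"][150:270,220:440][...,::-1].repeat(3,0).repeat(3,1))
pickle.dump(g,open("top1.pkl","wb"))
E
```

```text
clock: 5.27
eef_pos: [474.6, -167.3, 212.6]
tcp_rot: [-3.141, -0.001, 3.141]
contact_force: [-0.2, -0.2, 0.2]
opening: 0.274
grasp_force: 0.0
clock: 5.93
eef_pos: [525.9, -19.2, 212.0]
tcp_rot: [-3.141, -0.002, -3.138]
contact_force: [0.2, -0.4, -0.5]
opening: 0.995
grasp_force: 0.0
top 60 109 [593.5116  177.34291] ((593.8071899414062, 177.5769500732422), (61.476680755615234, 15.96167278289795), 25.401517868041992)
top 62.5 71 [591.7838  176.55774] ((592.8304443359375, 177.11045837402344), (59.296146392822266, 15.162464141845703), 25.636259078979492)
disc 363 ((593.3650512695312, 177.89456176757812), 41.02653121948242)
scene 60 89 [597.57587 176.3108 ] ((596.2736206054688, 175.9925994873047), (61.41873550415039, 17.345239639282227), 25.226055145263672)
scene 62.5 65 [597.9411  176.91612] ((597.5266723632812, 176.58294677734375), (58.64828109741211, 17.345239639282227), 25.226055145263672)
disc 237 ((597.188720703125, 175.93728637695312), 41.792659759521484)
```

View pics/top1.png

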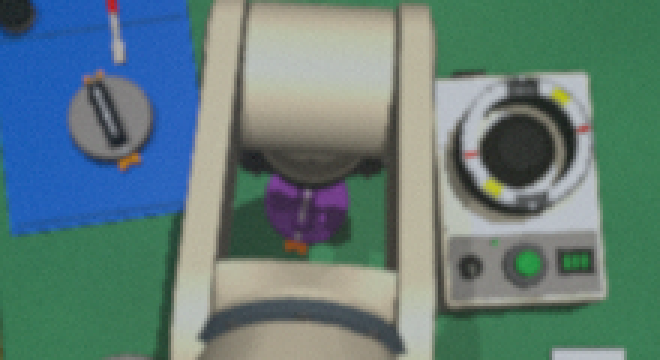

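The lid is undisturbed at (595, 177), bar at 25.3°. Its flat top measures 34 mm and its radius 41 mm, both matching the description. The button is up. Now I move over the lid.

```bash
python3 -m inch '[[0,0,0,-0.346,0.98,0,0.4],[0,0,0,-0.346,0.98,0,0.4],[0,0,0,-0.346,0.98,0,0.4],[0,0,0,-0.346,0.98,0,0.4],[0,0,0,-0.346,0.98,0,0.4],[0,0,0,-0.346,0.98,0,0.4],[0,0,0,-0.346,0.98,0,0.4],[0,0,0,-0.346,0.98,0,0.4]]'
python3 -m inch '[[0,0,-0.0349,0,0,0,0.4],[0,0,-0.0349,0,0,0.8,0.4],[0,0,-0.0349,0,0,0.8,0.4],[0,0,-0.0349,0,0,0.8,0.4],[0,0,0,0,0,0.8,0.4],[0,0,0,0,0,0.8,0.4],[0,0,0,0,0,0,0.4],[0,0,0,0,0,0,0.4]]'
```

```text
clock: 6.65
eef_pos: [595.4, 175.6, 212.6]
tcp_rot: [-3.141, -0.001, -3.141]
contact_force: [0.8, -0.2, -1.2]
opening: 0.6
grasp_force: 0.0
clock: 7.32
eef_pos: [594.5, 174.6, 112.2]
tcp_rot: [3.141, -0.003, -2.703]
contact_force: [-0.5, 0.8, 0.5]
opening: 0.6
grasp_force: 0.0
```

```bash
python3 -m inch '[[0,0,0,-0.04,0.045,0.8,0.4],[0,0,0,0,0,0.8,0.4],[0,0,0,0,0,0.5,0.4],[0,0,0,0,0,0,0.4],[0,0,0,0,0,0,0.4]]'
```

```text
clock: 7.73
eef_pos: [595.9, 177.2, 61.2]
tcp_rot: [3.142, -0.0, -2.702]
contact_force: [0.2, -0.3, 0.2]
opening: 0.603
grasp_force: 0.0
```

```bash
python3 -m inch '[[0,0,0,0,0,0.04,0.7],[0,0,0,0,0,0,0.95],[0,0,0,0,0,0,0.95],[0,0,0,0,0,0,0.95],[0,0,0,0,0,0,0.95],[0,0,0,0,0,0,0.95]]' 60
```

```text
clock: 8.23
eef_pos: [596.6, 177.7, 60.9]
tcp_rot: [-3.141, 0.002, -2.701]
contact_force: [0.6, -1.4, 5.8]
opening: 0.168
grasp_force: 59.5
```

```bash
python3 -m inch '[[0,0,0,0,0,-0.3,0.95],[0,0,0,0,0,-0.9,0.95],[0,0,0,0,0,-1,0.95],[0,0,0,0,0,-1,0.95],[0,0,0,0,0,-1,0.95],[0,0,0,0,0,-1,0.95],[0,0,0,0,0,-1,0.95],[0,0,0,0,0,-0.6,0.95]]'
python3 -m inch '[[0,0,0,0.551,-0.956,0,0.95],[0,0,0,0.551,-0.956,0,0.95],[0,0,0,0.551,-0.956,0,0.95],[0,0,0,0.551,-0.956,0,0.95],[0,0,0,0.551,-0.956,0,0.95],[0,0,0,0.551,-0.956,0,0.95],[0,0,0,0.551,-0.956,0,0.95]]'
```

```text
clock: 8.9
eef_pos: [596.3, 177.7, 233.0]
tcp_rot: [-3.141, 0.003, -2.701]
contact_force: [0.8, 0.8, -1.1]
opening: 0.177
grasp_force: 58.8
clock: 9.48
eef_pos: [579.2, -16.1, 230.1]
tcp_rot: [3.141, -0.0, -2.701]
contact_force: [0.7, 0.1, -1.7]
opening: 0.172
grasp_force: 58.9
```

```bash
python3 -m inch '[[0,0,0,0.551,-0.956,0,0.95],[0,0,0,0.551,-0.956,0,0.95],[0,0,0,0.551,-0.956,0,0.95],[0,0,0,0.551,-0.956,0,0.95],[0,0,0,0.551,-0.956,0,0.95],[0,0,0,0.551,-0.956,0,0.95],[0,0,0,0.551,-0.956,0,0.95],[0,0,0.0387,0,0,0,0.95]]'
python3 -m inch '[[0,0,0.0387,0,0,0,0.95],[0,0,0.0387,0,0,0,0.95],[0,0,0,0,0,0.6,0.95],[0,0,0,0,0,0.4,0.95],[0,0,0,0,0,0,0.95],[0,0,0,0,0,0,0.95]]'
python3 - <<'E'
from m import *
f=grab_frame("scene");pickle.dump(f,open("scene2.pkl","wb"))
g=grab_frame("top")["pixels"]
a=cv2.resize(f["pixels"][130:280,190:300],None,fx=4,fy=4,interpolation=2);b=cv2.resize(g[165:265,350:435],None,fx=4,fy=4,interpolation=2)
o=np.zeros((600,790,3),np.uint8);o[:600,:440]=a;o[:400,440:780]=b;cv2.imwrite("pics/c2.png",o[...,::-1]);print(r.sense()["eef_pos"],r.sense()["tcp_rot"])
E
```

```text
clock: 10.15
eef_pos: [563.2, -211.5, 230.1]
tcp_rot: [-3.14, -0.001, -2.821]
contact_force: [0.4, 0.5, -2.3]
opening: 0.172
grasp_force: 59.1
clock: 10.65
eef_pos: [563.3, -207.0, 204.2]
tcp_rot: [3.141, -0.002, -3.065]
contact_force: [-0.1, 0.1, -1.4]
opening: 0.173
grasp_force: 59.1
[ 564.08981268 -207.30686796  205.17523803] [-3.14151316e+00  1.52737839e-04 -3.06549450e+00]
```

View pics/c2.png

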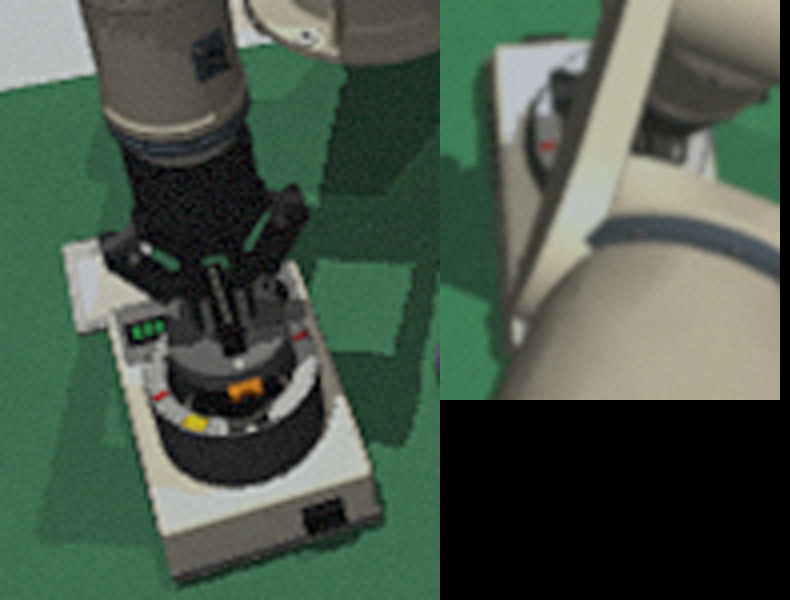

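The lid hangs level over the bowl, with its far lug at about (251,227) in the full scene frame. Next I measure the lid disc and that lug in this view against the bowl measured in the same view.

```bash
python3 - <<'E'
from m import *
f=pickle.load(open("scene2.pkl","rb"));P=cloud(f);hsv=cv2.cvtColor(f["pixels"],cv2.COLOR_RGB2HSV).astype(int);H,S,V=[hsv[...,i] for i in range(3)]
print(blobs(f,(H>5)&(H<20)&(S>120)&(V>80),(210,190,290,260),140,200,P))
Q=P[195:250,220:290].reshape(-1,3);d=Q[(Q[:,2]>172)&(Q[:,2]<184)];print(len(d),d[:,2].mean(),np.median(d[:,2]))
for a,b in((174,182),(176,181)):
    t=d[(d[:,2]>a)&(d[:,2]<b)][:,:2].astype(np.float32);print(len(t),cv2.minEnclosingCircle(t))
# circle fit on far (+x) rim edge of the lid side wall
w=Q[(Q[:,2]>152)&(Q[:,2]<176)&(np.hypot(Q[:,0]-563,Q[:,1]+208)<48)&(Q[:,0]>570)]
from scipy.optimize import least_squares
for Rr in (41,):
    s=least_squares(lambda p:np.hypot(w[:,0]-p[0],w[:,1]-p[1])-Rr,[563,-208],loss="soft_l1");print(len(w),s.x,np.std(s.fun))
E
```

```text
[(np.int32(31), array([251.1, 226.5]), array([ 605.7, -202.6,  164.6]))]
364 177.29266817201355 177.39611066968888
344 ((563.0208129882812, -205.31967163085938), 41.005558013916016)
283 ((563.103515625, -205.24041748046875), 40.891990661621094)
163 [ 560.94322431 -205.66245126] 3.788201687711155
```

```bash
python3 -m inch '[[0,0,0,0,-0.06,0,0.95],[0,0,0,0,0,0.2,0.95],[0,0,0,0,0,0.2,0.95],[0,0,0,0,0,0.2,0.95],[0,0,0,0,0,0.16,0.95],[0,0,0,0,0,0,0.95],[0,0,0,0,0,0,0.95]]'
python3 -m inch '[[0,0,0,0,0,0.08,0.95],[0,0,0,0,0,0.08,0.95],[0,0,0,0,0,0,0.95]]'
```

```text
clock: 11.33
eef_pos: [563.8, -208.7, 185.3]
tcp_rot: [3.141, -0.001, -3.066]
contact_force: [-0.6, 0.5, -2.1]
opening: 0.171
grasp_force: 59.1
clock: 11.58
eef_pos: [563.9, -208.8, 181.5]
tcp_rot: [3.141, -0.0, -3.066]
contact_force: [-0.1, 0.6, -1.3]
opening: 0.172
grasp_force: 59.1
```

No contact yet; continuing down through the slots.

```bash
python3 -m inch '[[0,0,0,0,0,0.08,0.95],[0,0,0,0,0,0.08,0.95],[0,0,0,0,0,0,0.95],[0,0,0,0,0,0,0.95]]'
python3 -m inch '[[0,0,0,0,0,0.08,0.95],[0,0,0,0,0,0.08,0.95],[0,0,0,0,0,0,0.95]]'
```

```text
clock: 11.92
eef_pos: [564.0, -208.8, 177.6]
tcp_rot: [3.141, -0.0, -3.066]
contact_force: [0.9, -0.2, -2.2]
opening: 0.17
grasp_force: 59.1
clock: 12.17
eef_pos: [563.9, -208.8, 173.4]
tcp_rot: [3.141, -0.0, -3.066]
contact_force: [-0.4, 0.2, -1.7]
opening: 0.173
grasp_force: 59.1
```

```bash
python3 -m inch '[[0,0,0,0,0,0.08,0.95],[0,0,0,0,0,0.06,0.95],[0,0,0,0,0,0,0.95],[0,0,0,0,0,0,0.95]]'
python3 -m inch '[[0,0,0,0,0,0.05,0.95],[0,0,0,0,0,0.04,0.95],[0,0,0,0,0,0,0.95]]'
```

```text
clock: 12.5
eef_pos: [564.0, -208.8, 170.1]
tcp_rot: [3.141, -0.0, -3.066]
contact_force: [-0.8, 0.1, -1.8]
opening: 0.175
grasp_force: 59.1
clock: 12.75
eef_pos: [564.2, -208.9, 168.9]
tcp_rot: [-3.141, 0.0, -3.066]
contact_force: [-2.8, 0.2, 6.3]
opening: 0.173
grasp_force: 60.3
```

Seated (6 N at the expected height). Now the twist, in two stages.

```bash
python3 -m inch '[[0,0,0,0,0,0,0.95],[0,0,0,0,0,0,0.95],[0,0,0.025,0,0,0,0.95],[0,0,0.025,0,0,0,0.95],[0,0,0.025,0,0,0,0.95],[0,0,0.025,0,0,0,0.95],[0,0,0,0,0,0,0.95]]' 80
python3 -m inch '[[0,0,0.025,0,0,0,0.95],[0,0,0.025,0,0,0,0.95],[0,0,0,0,0,0,0.95],[0,0,0,0,0,0,0.95]]'
python3 -c "
from rig import r;print(r.sense()['wrist_torque'])"
```

```text
clock: 13.33
eef_pos: [564.8, -209.4, 168.9]
tcp_rot: [-3.141, 0.002, 2.9]
contact_force: [-0.9, -1.2, 5.8]
opening: 0.169
grasp_force: 79.4
clock: 13.67
eef_pos: [564.8, -209.4, 169.0]
tcp_rot: [-3.141, 0.002, 2.748]
contact_force: [-0.4, -2.4, 5.2]
opening: 0.168
grasp_force: 79.4
[-0.3541247   0.10816625 -0.04828048]
```

```bash
python3 -m inch '[[0,0,0.0245,0,0,0,0.95],[0,0,0.0245,0,0,0,0.95],[0,0,0.0245,0,0,0,0.95],[0,0,0,0,0,0,0.95],[0,0,0,0,0,0,0.95],[0,0,0,0,0,0,0.95]]'
python3 - <<'E'
from m import *
f=grab_frame("scene");pickle.dump(f,open("scene3.pkl","wb"));P=cloud(f)
cv2.imwrite("pics/c3.png",cv2.resize(f["pixels"][150:280,190:300],None,fx=4.5,fy=4.5,interpolation=2)[...,::-1])
Q=P[190:250,215:290].reshape(-1,3);d=Q[(Q[:,2]>138.5)&(Q[:,2]<146)&(np.hypot(Q[:,0]-563,Q[:,1]+208)<50)];print(len(d),np.median(d[:,2]),cv2.minEnclosingCircle(d[:,:2].astype(np.float32)))
s=r.sense();print(s["tcp_rot"],s["wrist_torque"],s["grasp_force"])
E
```

```text
clock: 14.17
eef_pos: [564.7, -209.5, 169.0]
tcp_rot: [-3.142, 0.002, 2.518]
contact_force: [-0.3, -3.7, 5.0]
opening: 0.169
grasp_force: 79.5
319 142.12518445003116 ((569.351806640625, -208.55996704101562), 46.08497619628906)
[-3.14154627e+00  2.11442270e-03  2.51779008e+00] [-0.45651377  0.21631132 -0.10860999] 79.4612181186676
```

View pics/c3.png

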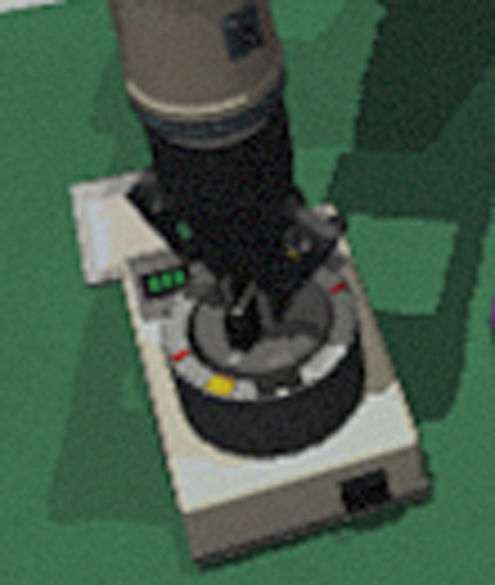

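The lid sits level at its seated height (flat top measured at 142 mm), and its bar points at the yellow mark, at about (220,385) in the crop. The wrist torque of 0.11 Nm fits the half-way spring torque. The grip is holding at 79 N, so I'm handing in.

```bash
python3 -c "
from rig import r;print(r.sign_off())"
```

```text
the job is handed in; nothing more can be done
None
```

I pressed the start button and let it up, seated the small grey lid and twisted it about 0.70 rad clockwise to the yellow marks, and handed in at about 14 s still holding it; no verdict came back.

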